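Show which worm goes into which dish

TASK

Show the trainee which worm is to be transferred: with the fingertips, point at the coiled-up worm in the picture on the flat display, just above the glass and without touching it, and stay there for two seconds. Then press the round capture button all the way down, gently, to save the picture, and let it come up again. Last, point at the smallest Petri dish, just above its lid without touching it, and finish there, still pointing at it; lift nothing and leave everything else untouched.

Things in the scene. Friction and masses are not known exactly. Their poses are not given: they have to be found in the camera images.
- display: flat pen display lying on the bench, black frame, 230 (x) x 320 (y) x 14 mm high, fixed; pale yellow-green picture on its upper face, level. Origin: centre of its underside; z up, y along its long side
- worm_coiled: the worm in the picture that is rolled up in a spiral, about 48 mm across (two open turns); only a flat image on the glass, dark olive like the other worms. Origin: centre of the spiral on the glass, 14 mm above the bench; z up
- worm_s: a worm in the picture, S-shaped, 57 mm long; flat image. Origin: its middle, on the glass
- worm_c: a worm in the picture, bent in an open C about 42 mm across; flat image. Origin: roughly its middle, on the glass
- worm_straight: a worm in the picture, nearly straight, 58 mm long; flat image. Origin: its middle, on the glass
- capture_top (a point): centre of the top of the capture button's cap: a black round cap 36 mm across on a grey housing that is fixed to the bench, between the display and the dishes. It is pressed straight down; shut fingers fit on it, wide open fingers straddle it
- capture (a joint): travel of the button cap in m: 0 is up, 0.006 fully down; a spring brings it back up, about 4 N holds it fully down
- dish_small: the smallest Petri dish, shut, loose: 35 mm across, 12 mm high, about 15 g; clear plastic with amber-cream agar. Origin: centre of its underside, on the bench; z up
- dish_medium: middle-sized Petri dish, shut, loose: 60 mm across, 15 mm high. Origin: centre of its underside
- dish_large: largest Petri dish, shut, loose: 90 mm across, 16 mm high. Origin: centre of its underside
- stylus: black pen lying on the bench between robot and display, 146 mm long, 11 mm thick. Origin: under its middle
- vial: small jar with a white cap, 24 mm across, 45 mm high, standing between robot and button. Origin: centre of its underside
- reagent: bottle with blue cap, 70 mm across, 150 mm high, beyond the work. Origin: centre of its underside
- reagent_tall: bottle with blue cap, 86 mm across, 190 mm high, beyond the work. Origin: centre of its underside
- pen_cup: grey cup of pens, 76 mm across, 155 mm high, beyond the display. Origin: centre of its underside
- dish_stack: stack of four shut Petri dishes, 90 mm across, 60 mm high, beyond the work. Origin: centre of its underside
Things that resemble listed ones, but are neither listed nor needed, are in the scene too. What is shaped like the part that bears capture_top but orange is not meant.

How it is judged:
By the outcome, as a careful person would: the job done as asked, in the order asked, and still so for the second after the job is handed in, with the robot touching nothing.
It also fails if it takes over 53 s, if anything falls off the work surface, if the arm or the gripper's body presses on something with over 40 N, if the wrist force passes 120 N, or if a joint passes its speed limit or range.

ROBOT

A 6-joint arm with a two-finger parallel gripper is mounted at the origin on the work surface. World frame = base frame: x ahead of the robot, y to its left, z up, the work surface at z = 0. Lengths are in m, angles in rad, forces in N, time in s.
With the tool pointing down it reaches from about 0.35 to 0.975 m from the base axis. Payload 4.9 kg.
Tool frame: the origin (TCP) lies on the centre line of the jaws, within the pads' length; the fingertips stand ctrl.tcp_to_tips ahead of it and the grasp point (between the pads) lies 3 mm ahead of it (ctrl.tcp_to_tips is the distance from the TCP to the fingertips, in m); z points along the fingers, y is the direction in which the jaws open and shut (so a half turn about z gives the same grasp; the last joint's range is limited). The gripper opens to 85 mm and grips with 20 to 120 N. Pads are 22 mm wide; open, the fingers measure 114 mm over their backs; the gripper's body (76 mm by 85 mm) begins 54 mm behind the grasp point. The pads swing forward as they close: fully open they stand 13 mm farther back than shut.
Start: joints at [-1.46, 0.053, 1.613, -0, 1.476, -0.119], TCP at [0.142, -0.609, 0.253] pointing down, gripper open.
Joint ranges: [-3.01, 3.01], [-1.01, 2.22], [0.06, 2.58], [-1.02, 4.17], [0.09, 2.62], [-3.14, 3.14]. Speed limits (rad/s): [2.57, 2.57, 3.14, 3.14, 3.14, 3.14].

INTERFACE

Orientations are given as a rotation vector (axis times angle).
In Python, from station import ctrl, vision gives the robot as it stands.
- The arm moves only by the tool jog_arm, never from a script. Its argument "deltas" is a list of rows, each a list of 7 numbers: the turn, a rotation vector about the tool's x, y, z in rad, then the shift along the tool's x, y, z in cm, then the opening, from 0 (shut) to 1 (fully open). A call has 1 to 12 rows; each row shifts and turns the commanded pose from where the row before left it, along the tool's axes as they then stand; what a row does not reach is not made up. A row lasts 1/12 s, in which the tool goes at most 41.7 mm and 7.16 degrees, less where a joint would pass 70% of its speed; a pose out of reach is approached as far as the arm can. A call with a gripper value outside its range is refused whole. The fingers move at their own pace and stop on an object; "grip_force" is the grip in N (left out, the last holds). Time passes only in rows, so rows that do not move let the fingers close. It gives the time, the measured TCP pose, the force and the opening at its end, in the units of the state.
- ctrl.get_obs(): the state, without advancing time (a new reading comes with each control period).
- vision.get_image(name): name is "side" or "top"; returns (picture, depth): 384x512x3 uint8, red, green, blue; 384x512 float32, m along the optical axis (not along the pixel's ray), 0 where there is no reading.
- vision.calibration(name): a dict with "fx", "fy", "cx", "cy" (pixels), "rvec" (rotation vector, rad) and "tvec" (3), from world to camera coordinates, as OpenCV has them. Camera axes: x right, y down, z forward; pixel columns grow to the right and rows downward; lengths in m; the calibration is good to about 2 mm. A picture is of the moment at which its call begins. calibration takes no time and is no camera call.
- ctrl.finish_job(): hands the job in, once; it reports no verdict.
The state is a dict: "t": time; "q": joint angles; "dq": joint speeds; "effort": joint torques, N m; "tool_pos": TCP position; "tool_rot": TCP orientation; "contact_force": force on the tool from outside, world axes, zero at the start; "wrist_torque": the same for the moment, N m; "opening": finger opening in m.
Only numpy, scipy, OpenCV 4.12 (cv2) and the standard library are available. Lean on these libraries where they do the work, as an engineer would, in place of code of your own. Each camera call takes 0.05 s, during which the arm holds its last target. There are 200 camera calls.

## Working session

There is one attempt and no reset: what is moved stays moved. The work goes in short steps, Python scripts to look and compute and a tool call to move; the robot and the scene stay as the last step left them, time stands still between calls to the robot, and variables do not carry over. Pictures are saved under pics/ and viewed, about 8 in all and at most 12, crops included, and the job is handed in when it is done.

Besides the shell and the picture viewer there is one more tool, called after "Emit:" in YAML: its name, and indented under it one key for each argument. jog_arm: Moves the arm, as the interface text tells. Its arguments: {"type":"object","properties":{"deltas":{"type":"array"},"grip_force":{"type":"number"}},"required":["deltas"]}

```bash
mkdir -p pics; cat > h.py <<'E'
import numpy as np, cv2
from station import ctrl, vision
def cam(n):
    c=vision.calibration(n); R=cv2.Rodrigues(np.array(c["rvec"],float))[0]; return c,R,np.array(c["tvec"],float).ravel()
def on_plane(n,u,v,z):
    c,R,t=cam(n); d=R.T@np.array([(u-c["cx"])/c["fx"],(v-c["cy"])/c["fy"],1]); o=-R.T@t
    return o+d*(z-o[2])/d[2]
def proj(n,p):
    c,R,t=cam(n); q=R@np.array(p,float)+t; return c["fx"]*q[0]/q[2]+c["cx"],c["fy"]*q[1]/q[2]+c["cy"]
E
python3 - <<'E'
from h import *
for n in("top","side"):
    im,d=vision.get_image(n); np.savez(n,im=im,d=d)
    cv2.imwrite(f"pics/{n}0.png",cv2.resize(im[:,:,::-1],(800,600),interpolation=cv2.INTER_CUBIC))
    c,R,t=cam(n); print(n,-R.T@t,R[2])
print(ctrl.get_obs(),ctrl.tcp_to_tips)
E
```

```text
top [ 0.47534366 -0.05995191  0.87380833] [ 0.11379271  0.01274583 -0.99342275]
side [0.3288292  0.47292263 0.58458898] [ 0.30812478 -0.68924913 -0.65573986]
{'t': 0.1, 'q': array([-1.46000936e+00,  5.32990041e-02,  1.61416883e+00,  3.30368454e-06,
        1.47602805e+00, -1.18984126e-01]), 'dq': array([ 0.00095973, -0.00177976, -0.00232322, -0.00119259,  0.00110759,
        0.00061715]), 'effort': array([ 4.81812572e-05, -3.94905567e+01, -3.71363282e+01, -1.72828254e-04,
        3.92266302e-03,  1.04155635e-05]), 'tool_pos': array([ 0.142298  , -0.60803624,  0.25217362]), 'tool_rot': array([-3.11899240e+00, -3.59911503e-01, -1.74080468e-05]), 'contact_force': array([ 0.70417534, -0.32402184, -1.00027347]), 'wrist_torque': array([ 0.00195922,  0.03437468, -0.00793323]), 'opening': 0.08532193226816732} 0.022
```

View pics/top0.png

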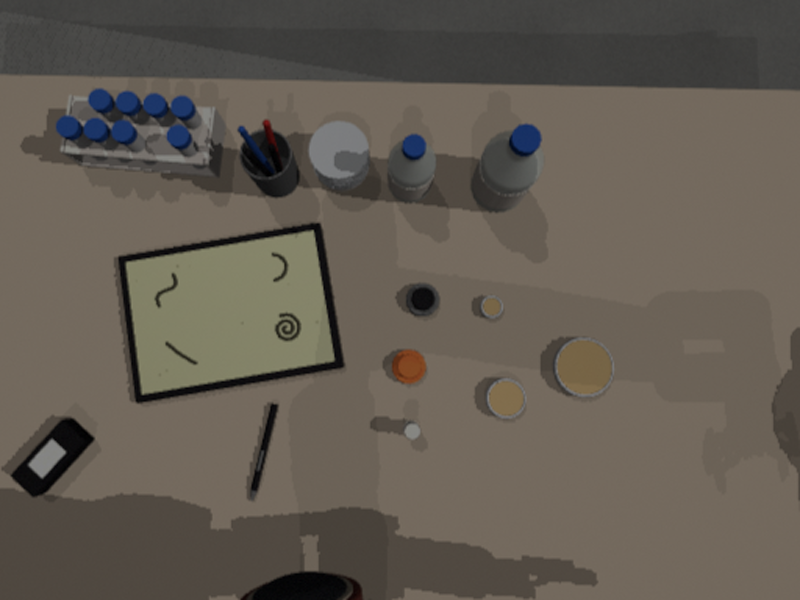

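View pics/side0.png

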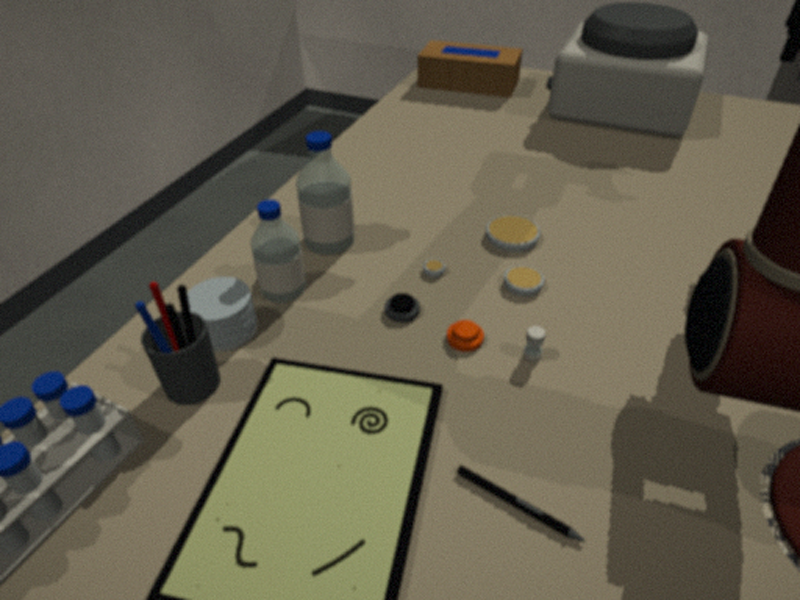

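Top view (800x600 px): coil (287,327), black button (423,299), small dish (491,307), orange decoy (409,366). The side view agrees: coil (370,420), button (402,304), dish (433,269).

```bash
python3 - <<'E'
from h import *
T={"coil":((287,327),(370,420),.014),"button":((423,299),(402,303),.03),"dish":((491,307),(433,268),.012)}
for k,(a,b,z) in T.items():
    for n,p in(("top",a),("side",b)):
        u,v=p[0]*.64,p[1]*.64
        D=np.load(n+".npz")["d"]; d=np.median(D[int(v)-1:int(v)+3,int(u)-1:int(u)+3])
        c,R,t=cam(n); P=R.T@(d*np.array([(u-c["cx"])/c["fx"],(v-c["cy"])/c["fy"],1])-t)
        print(k,n,on_plane(n,u,v,z).round(4),"depth",P.round(4))
D=np.load("top.npz")["d"];c,R,t=cam("top")
V,U=np.mgrid[:384,:512];P=(np.stack([(U-c["cx"])/c["fx"],(V-c["cy"])/c["fy"],np.ones_like(U)],-1)*D[...,None]-t)@R
print((P[182:202:2,258:286:2,2]*1000).round())
im=np.load("top.npz")["im"]
A=im[140:270,165:345,::-1]; cv2.imwrite("pics/c1.png",cv2.resize(cv2.convertScaleAbs(A,alpha=1.6),None,fx=4.4,fy=4.4,interpolation=cv2.INTER_CUBIC))
E
```

```text
coil top [0.543  0.0925 0.014 ] depth [0.5429 0.0923 0.0152]
coil side [0.5414 0.092  0.014 ] depth [0.5411 0.0924 0.0146]
button top [ 0.5893 -0.1132  0.03  ] depth [ 0.5904 -0.1138  0.0216]
button side [ 0.5824 -0.0987  0.03  ] depth [ 0.5866 -0.1081  0.0208]
dish top [ 0.5821 -0.2187  0.012 ] depth [ 0.5821 -0.2187  0.0115]
dish side [ 0.5787 -0.2118  0.012 ] depth [ 0.5787 -0.2116  0.0121]
[[ 2. -0. -0. -3. 14. 12. 12. 13. 13. 11.  2. -1. -1. -2.]
 [-1. -0.  9. 12.  9. 19. 19. 22. 19. 13. 10.  2. -1.  1.]
 [-1.  1. 13. 11. 22. 23. 20. 22. 23. 21.  9. -4. -2.  0.]
 [ 1.  8. 14. 19. 21. 22. 23. 21. 21. 22. 14. 13. -1. -1.]
 [-2. 11. 11. 20. 21. 23. 22. 23. 20. 24. 20. 12. -2. -3.]
 [-1. 11. 11. 23. 23. 21. 22. 20. 22. 20. 12. 11.  0. -1.]
 [-2.  3. 12. 11. 21. 21. 20. 20. 23. 23. 12. 13.  2. -1.]
 [ 1. -1. 12. 12. 16. 21. 21. 21. 23. 12. 11. -1. -1.  3.]
 [-1. -3. -1. 12. 13. 13. 11. 12. 11. 12.  9.  0.  1. -1.]
 [ 1. -3. -1.  0. 11.  9. 13. 13. 11.  1. -2. -1. -0. -0.]]
```

View pics/c1.png

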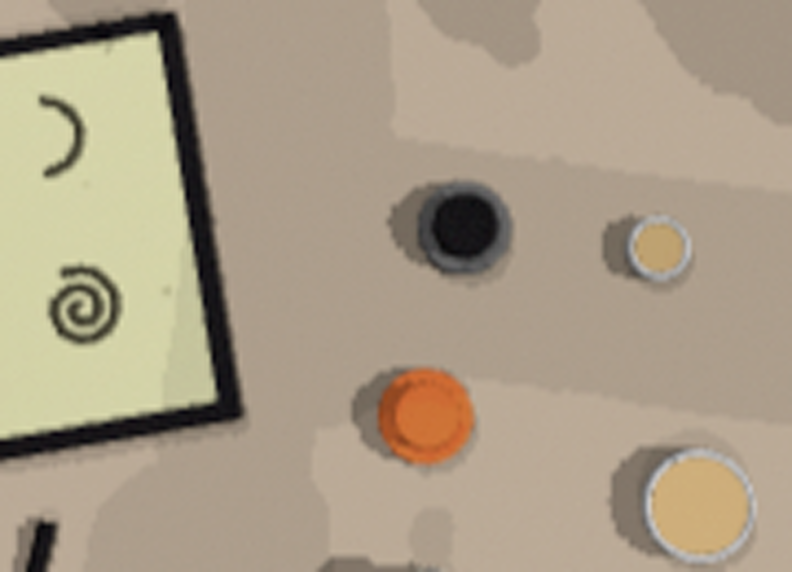

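The crop confirms the centres: coil (85,306), cap (464,227), dish (660,248). That gives coil (0.542,0.092), button (0.589,-0.112, top at z 0.0215) and dish (0.581,-0.217). I'll move above the coil with the fingers shut.

Emit:
jog_arm:
  deltas:
    - [0,0,0,1.2,-1.3,0,0]
    - [0,0,0,2.2,-2.4,0,0]
    - [0,0,0,2.2,-2.4,0,0]
    - [0,0,0,2.2,-2.4,0,0]
    - [0,0,0,2.2,-2.4,0,0]
    - [0,0,0,2.2,-2.4,0,0]
    - [0,0,0,2.2,-2.4,0,0]
    - [0,0,0,2.2,-2.4,0,0]
    - [0,0,0,2.2,-2.4,0,0]
    - [0,0,0,2.2,-2.4,0,0]
    - [0,0,0,2.2,-2.4,0,0]
    - [0,0,0,2.2,-2.4,0,0]
  grip_force: 20

```text
t: 1.1
tool_pos: [0.3268, -0.2793, 0.2528]
tool_rot: [-3.121, -0.359, 0.0]
contact_force: [0.7, -0.9, -0.2]
opening: -0.0001
```

Emit:
jog_arm:
  deltas:
    - [0,0,0,2.2,-2.4,0,0]
    - [0,0,0,2.2,-2.4,0,0]
    - [0,0,0,2.2,-2.4,0,0]
    - [0,0,0,2.2,-2.4,0,0]
    - [0,0,0,2.2,-2.4,0,0]
    - [0,0,0,2.2,-2.4,0,0]
    - [0,0,0,2.2,-2.4,0,0]
    - [0,0,0,2.2,-2.4,0,0]
    - [0,0,0,2.2,-2.4,0,0]
    - [0,0,0,2.2,-2.4,0,0]
    - [0,0,0,1.2,-1.2,0,0]
    - [0,0,0,0,0,0,0]

```text
t: 2.1
tool_pos: [0.4957, 0.0198, 0.2527]
tool_rot: [-3.119, -0.367, 0.001]
contact_force: [1.2, 0.0, -0.1]
opening: 0.0001
```

Emit:
jog_arm:
  deltas:
    - [0,0,0,2.0,-2.0,0,0]
    - [0,0,0,2.0,-2.0,0,0]
    - [0,0,0,1.5,-1.5,1,0]
    - [0,0,0,0.6,-0.5,2.5,0]
    - [0,0,0,0,0,2.8,0]
    - [0,0,0,0,0,2.8,0]
    - [0,0,0,0,0,2.8,0]
    - [0,0,0,0,0,2.0,0]
    - [0,0,0,0,0,1.5,0]
    - [0,0,0,0,0,1,0]
    - [0,0,0,0,0,0,0]
    - [0,0,0,0,0,0,0]

```text
t: 3.1
tool_pos: [0.5406, 0.089, 0.0892]
tool_rot: [3.121, 0.359, -0.001]
contact_force: [-0.2, 0.3, 0.7]
opening: 0.0003
```

```bash
python3 - <<'E'
from h import *
s=ctrl.get_obs(); print(s["tool_pos"],s["tool_rot"],s["opening"])
R=cv2.Rodrigues(np.array(s["tool_rot"]))[0]; tip=s["tool_pos"]+R[:,2]*.022
im,_=vision.get_image("side"); b=cv2.convertScaleAbs(im[:,:,::-1],alpha=1.6)
u,v=proj("side",tip); x0,y0=int(u)-80,int(v)-60
print(tip,u,v,x0,y0)
cv2.imwrite("pics/s1.png",cv2.resize(b[max(y0,0):y0+150,max(x0,0):x0+200],None,fx=4,fy=4,interpolation=cv2.INTER_CUBIC))
E
```

```text
[0.54056396 0.08901733 0.08919301] [ 3.12087746e+00  3.59296433e-01 -1.30903499e-03] 0.0002714931801276051
[0.540546   0.08901304 0.06719302] 236.59376109119785 249.11952827257923 156 189
```

View pics/s1.png

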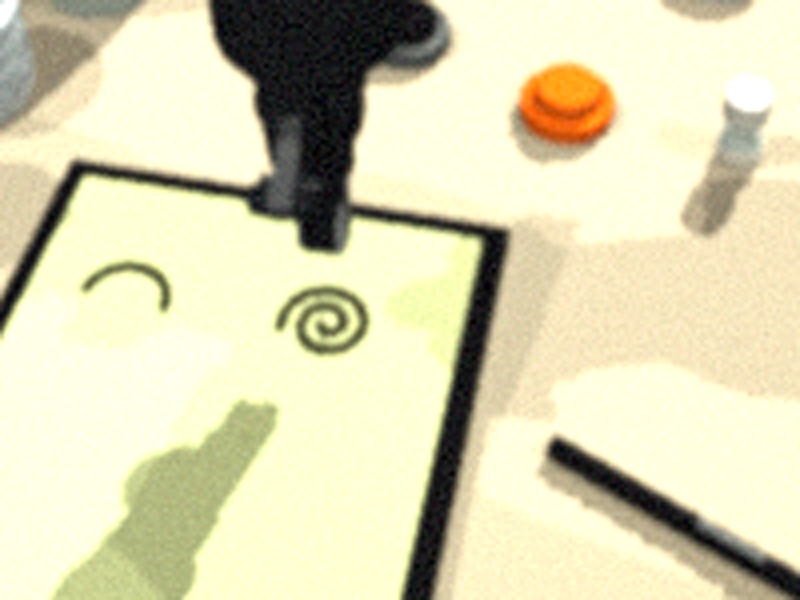

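The tip appears where projected (about (322,245) vs (320,240)), directly over the coil (325,322). Next I'll go down to about 7 mm above the glass and hold.

Emit:
jog_arm:
  deltas:
    - [0,0,0,0.2,-0.25,1,0]
    - [0,0,0,0,0,1,0]
    - [0,0,0,0,0,1,0]
    - [0,0,0,0,0,0.8,0]
    - [0,0,0,0,0,0.5,0]
    - [0,0,0,0,0,0.3,0]
    - [0,0,0,0,0,0,0]
    - [0,0,0,0,0,0,0]
    - [0,0,0,0,0,0,0]
    - [0,0,0,0,0,0,0]
    - [0,0,0,0,0,0,0]
    - [0,0,0,0,0,0,0]

```text
t: 4.15
tool_pos: [0.5425, 0.0925, 0.0437]
tool_rot: [3.121, 0.36, 0.001]
contact_force: [-0.2, -0.8, 0.1]
opening: -0.0
```

```bash
python3 - <<'E'
from h import *
s=ctrl.get_obs(); print(s["tool_pos"],s["contact_force"])
im,_=vision.get_image("side"); b=cv2.convertScaleAbs(im[:,:,::-1],alpha=1.4)
print(proj("side",s["tool_pos"]-[0,0,.022]))
cv2.imwrite("pics/s2.png",cv2.resize(b[200:300,186:306],None,fx=6,fy=6,interpolation=cv2.INTER_CUBIC))
E
```

```text
[0.54247723 0.09247401 0.04371515] [-0.24309855 -0.84140822  0.12634174]
(np.float64(235.9515384763509), np.float64(266.22067128342064))
```

View pics/s2.png

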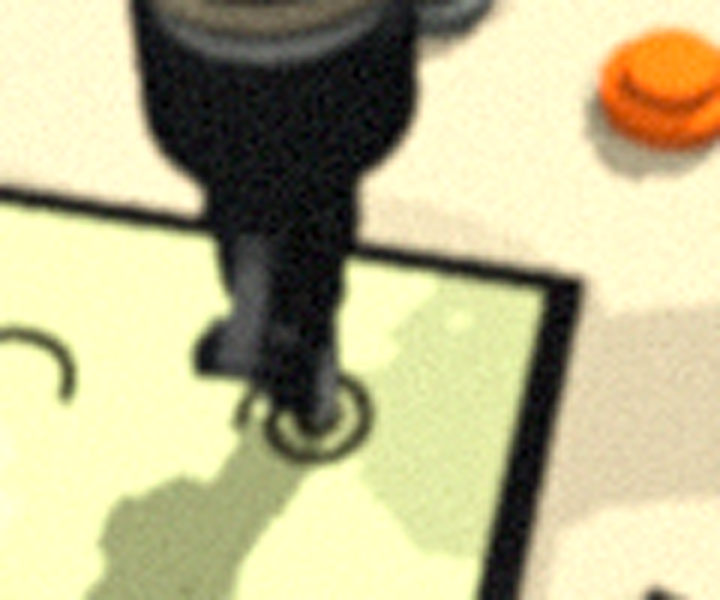

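The fingertips (310,425) are over the spiral's centre, about 7.7 mm above the glass with no contact. Holding for 3 s.

Emit:
jog_arm:
  deltas:
    - [0,0,0,0,0,0,0]
    - [0,0,0,0,0,0,0]
    - [0,0,0,0,0,0,0]
    - [0,0,0,0,0,0,0]
    - [0,0,0,0,0,0,0]
    - [0,0,0,0,0,0,0]
    - [0,0,0,0,0,0,0]
    - [0,0,0,0,0,0,0]
    - [0,0,0,0,0,0,0]
    - [0,0,0,0,0,0,0]
    - [0,0,0,0,0,0,0]
    - [0,0,0,0,0,0,0]

```text
t: 5.2
tool_pos: [0.5422, 0.0925, 0.0433]
tool_rot: [-3.121, -0.36, -0.0]
contact_force: [-1.0, -0.3, -1.0]
opening: 0.0001
```

Emit:
jog_arm:
  deltas:
    - [0,0,0,0,0,0,0]
    - [0,0,0,0,0,0,0]
    - [0,0,0,0,0,0,0]
    - [0,0,0,0,0,0,0]
    - [0,0,0,0,0,0,0]
    - [0,0,0,0,0,0,0]
    - [0,0,0,0,0,0,0]
    - [0,0,0,0,0,0,0]
    - [0,0,0,0,0,0,0]
    - [0,0,0,0,0,0,0]
    - [0,0,0,0,0,0,0]
    - [0,0,0,0,0,0,0]

```text
t: 6.2
tool_pos: [0.5422, 0.0925, 0.0433]
tool_rot: [-3.121, -0.36, -0.0]
contact_force: [0.2, 0.2, -0.1]
opening: 0.0001
```

Emit:
jog_arm:
  deltas:
    - [0,0,0,0,0,0,0]
    - [0,0,0,0,0,0,0]
    - [0,0,0,0,0,0,0]
    - [0,0,0,0,0,0,0]
    - [0,0,0,0,0,0,0]
    - [0,0,0,0,0,0,0]
    - [0,0,0,0,0,0,0]
    - [0,0,0,0,0,0,0]
    - [0,0,0,0,0,0,0]
    - [0,0,0,0,0,0,0]
    - [0,0,0,0,0,0,0]
    - [0,0,0,0,0,0,0]

```text
t: 7.2
tool_pos: [0.5422, 0.0925, 0.0433]
tool_rot: [3.121, 0.36, -0.0]
contact_force: [-0.1, -0.3, 0.3]
opening: -0.0001
```

Emit:
jog_arm:
  deltas:
    - [0,0,0,0,0,-1,0]
    - [0,0,0,0,0,-2,0]
    - [0,0,0,0,0,-2,0]
    - [0,0,0,0,2,0,0]
    - [0,0,0,0,3.5,0,0]
    - [0,0,0,0,3.5,0,0]
    - [0,0,0,-0.1,3.5,0,0]
    - [0,0,0,0,3.5,0,0]
    - [0,0,0,0,3,0,0]
    - [0,0,0,0,2,0,0]
    - [0,0,0,0,0,0,0]
    - [0,0,0,0,0,0,0]

```text
t: 8.2
tool_pos: [0.5893, -0.1132, 0.0941]
tool_rot: [-3.121, -0.357, -0.001]
contact_force: [-1.3, -0.6, -0.2]
opening: -0.0002
```

```bash
python3 - <<'E'
from h import *
s=ctrl.get_obs(); print(s["t"],s["tool_pos"],s["contact_force"])
im,_=vision.get_image("side"); b=cv2.convertScaleAbs(im[:,:,::-1],alpha=1.6)
print(proj("side",s["tool_pos"]-[0,0,.022]),proj("side",[.589,-.112,.0215]))
cv2.imwrite("pics/s3.png",cv2.resize(b[130:230,200:320],None,fx=6,fy=6,interpolation=cv2.INTER_CUBIC))
E
```

```text
8.2 [ 0.58934917 -0.1132072   0.09405803] [-1.274732   -0.58034967 -0.16971987]
(np.float64(256.818471714938), np.float64(174.5001503829167)) (np.float64(256.9766228861613), np.float64(192.36659987476395))
```

View pics/s3.png

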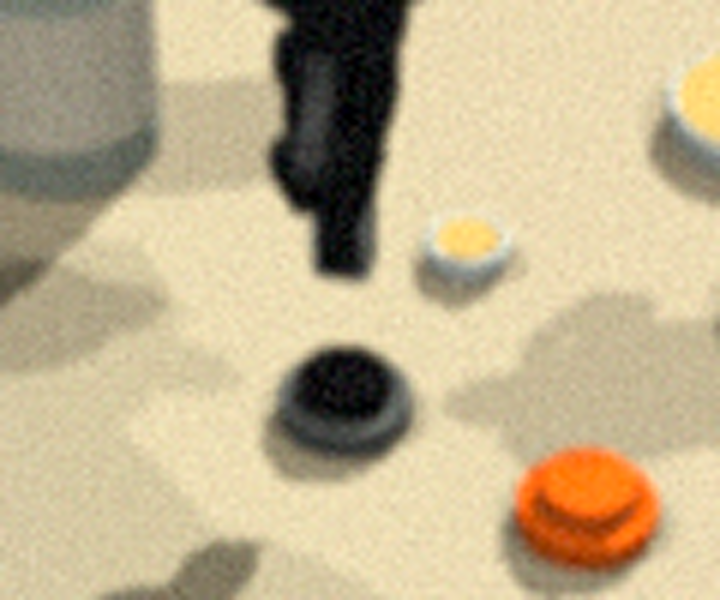

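The tip (343,270) is above the cap (345,382) and aligned. I'll go down and then press in small steps.

Emit:
jog_arm:
  deltas:
    - [0,0,0,0,0,1,0]
    - [0,0,0,0,0,1,0]
    - [0,0,0,0,0,1,0]
    - [0,0,0,0,0,0.8,0]
    - [0,0,0,0,0,0.5,0]
    - [0,0,0,0,0,0.3,0]
    - [0,0,0,0,0,0,0]
    - [0,0,0,0,0,0,0]

```text
t: 8.92
tool_pos: [0.5891, -0.1122, 0.0472]
tool_rot: [-3.121, -0.36, 0.0]
contact_force: [-0.2, -0.2, -0.3]
opening: -0.0001
```

Emit:
jog_arm:
  deltas:
    - [0,0,0,0,0,0.1,0]
    - [0,0,0,0,0,0.1,0]
    - [0,0,0,0,0,0.1,0]
    - [0,0,0,0,0,0.1,0]
    - [0,0,0,0,0,0.1,0]
    - [0,0,0,0,0,0.1,0]
    - [0,0,0,0,0,0.1,0]
    - [0,0,0,0,0,0.1,0]
    - [0,0,0,0,0,0,0]
    - [0,0,0,0,0,0,0]

```text
t: 9.75
tool_pos: [0.5894, -0.1124, 0.0397]
tool_rot: [3.121, 0.36, 0.001]
contact_force: [0.1, -0.5, 2.8]
opening: 0.0
```

Emit:
jog_arm:
  deltas:
    - [0,0,0,0,0,0.05,0]
    - [0,0,0,0,0,0.05,0]
    - [0,0,0,0,0,0.05,0]
    - [0,0,0,0,0,0,0]
    - [0,0,0,0,0,0,0]

```text
t: 10.17
tool_pos: [0.5893, -0.1124, 0.0381]
tool_rot: [3.121, 0.36, 0.001]
contact_force: [0.3, -0.4, 4.0]
opening: -0.0003
```

Emit:
jog_arm:
  deltas:
    - [0,0,0,0,0,0.05,0]
    - [0,0,0,0,0,0,0]
    - [0,0,0,0,0,0,0]

```text
t: 10.42
tool_pos: [0.5894, -0.1124, 0.038]
tool_rot: [3.121, 0.36, 0.001]
contact_force: [-1.4, -0.9, 6.8]
opening: -0.0
```

Emit:
jog_arm:
  deltas:
    - [0,0,0,0,0,0.05,0]
    - [0,0,0,0,0,0,0]
    - [0,0,0,0,0,0,0]
    - [0,0,0,0,0,0,0]

```text
t: 10.75
tool_pos: [0.5894, -0.1124, 0.038]
tool_rot: [3.121, 0.36, 0.0]
contact_force: [-1.8, -0.5, 8.7]
opening: -0.0002
```

The cap is bottomed: the position stays at 0.038 while the force rises past 4 N. I'll release it slowly and move over the small dish.

Emit:
jog_arm:
  deltas:
    - [0,0,0,0,0,-0.2,0]
    - [0,0,0,0,0,-0.3,0]
    - [0,0,0,0,0,-0.4,0]
    - [0,0,0,0,0,-1,0]
    - [0,0,0,0,0,-1.5,0]
    - [0,0,0,0,0,-1.6,0]
    - [0,0,0,-0.8,2.5,0,0]
    - [0,0,0,-0.8,2.5,0,0]
    - [0,0,0,-0.8,2.5,0,0]
    - [0,0,0,-0.8,2.4,0,0]
    - [0,0,0,0,0,0,0]
    - [0,0,0,0,0,0,0]

```text
t: 11.75
tool_pos: [0.5798, -0.2167, 0.0866]
tool_rot: [-3.12, -0.357, 0.001]
contact_force: [-0.0, 0.9, 0.1]
opening: 0.0002
```

```bash
python3 - <<'E'
from h import *
s=ctrl.get_obs(); print(s["t"],s["tool_pos"],s["contact_force"])
im,D=vision.get_image("side"); b=cv2.convertScaleAbs(im[:,:,::-1],alpha=1.6)
im,D=vision.get_image("top");c,R,t=cam("top")
V,U=np.mgrid[:384,:512];P=(np.stack([(U-c["cx"])/c["fx"],(V-c["cy"])/c["fy"],np.ones_like(U)],-1)*D[...,None]-t)@R
print("cap z",np.median(P[187:196,267:275,2]))
print(proj("side",s["tool_pos"]-[0,0,.022]),proj("side",[.5805,-.216,.012]))
cv2.imwrite("pics/s4.png",cv2.resize(b[110:210,220:340],None,fx=6,fy=6,interpolation=cv2.INTER_CUBIC))
E
```

```text
11.75 [ 0.57981605 -0.2166542   0.08664168] [-0.0041767   0.92392494  0.06943555]
cap z 0.02124463908214157
(np.float64(277.9883159936491), np.float64(152.71792229133737)) (np.float64(277.06413270188784), np.float64(170.3712976523666))
```

View pics/s4.png

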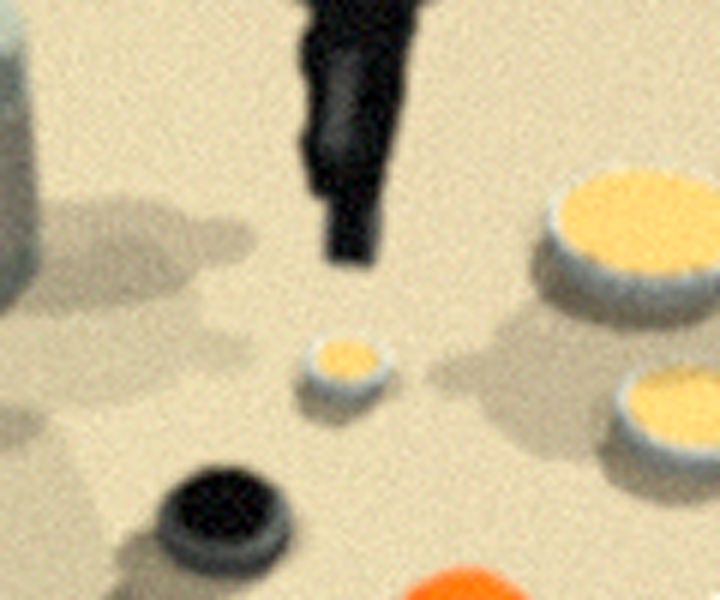

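The button is back up (cap z 0.0212). The tip (350,262) is over the small dish (347,358). I'll go down to about 7–8 mm above the lid.

Emit:
jog_arm:
  deltas:
    - [0,0,0,0,0,1,0]
    - [0,0,0,0,0,1,0]
    - [0,0,0,0,0,1,0]
    - [0,0,0,0,0,0.8,0]
    - [0,0,0,0,0,0.5,0]
    - [0,0,0,0,0,0.2,0]
    - [0,0,0,0,0,0,0]
    - [0,0,0,0,0,0,0]
    - [0,0,0,0,0,0,0]
    - [0,0,0,0,0,0,0]
    - [0,0,0,0,0,0,0]
    - [0,0,0,0,0,0,0]

```text
t: 12.85
tool_pos: [0.5807, -0.2161, 0.0422]
tool_rot: [3.12, 0.36, 0.001]
contact_force: [0.1, -0.6, -0.4]
opening: -0.0
```

```bash
python3 - <<'E'
from h import *
s=ctrl.get_obs(); print(s["t"],s["tool_pos"],s["contact_force"],abs(s["dq"]).max())
im,D=vision.get_image("side"); b=cv2.convertScaleAbs(im[:,:,::-1],alpha=1.6)
cv2.imwrite("pics/s5.png",cv2.resize(b[110:210,220:340],None,fx=6,fy=6,interpolation=cv2.INTER_CUBIC))
E
```

```text
12.85 [ 0.58066041 -0.21610354  0.04224424] [ 0.09987674 -0.63896616 -0.35932805] 0.0022019844822934375
```

View pics/s5.png

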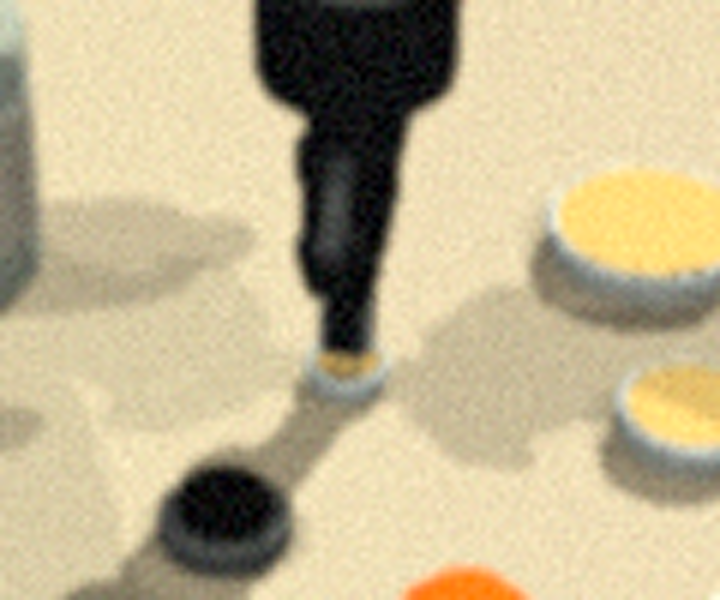

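The tip (347,350) is just above the small dish's lid (347,360). The dish hasn't moved and nothing is in contact, so I'm handing in.

```bash
python3 -c "
from station import ctrl
print(ctrl.finish_job())"
```

```text
the job is handed in; nothing more can be done
None
```

The job is done in the order asked and handed in at about 12.9 s on the robot's clock.

1. **Coiled worm:** I pointed at it with shut fingers, about 7.5 mm above the glass, for more than 3 s. The force readings there stayed at noise level.
2. **Capture button:** I pressed the black button until it stopped moving. The tool position held at 0.038 while the force rose to 8.7 N, against about 4 N for fully down. After release, the depth image showed the cap at 21 mm, the same as before the press.
3. **Small dish:** I finished about 8 mm above the centre of its lid, with the arm still and no contact force. The last picture shows the small dish where it was before.

No checks failed. The two cameras disagreed by about 2 mm on the worm and 7–8 mm on the button and the dish. I moved to positions between the two readings, and the close-up pictures confirmed them.

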